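# Fit the bayonet lamp to the log lamp stand

## Task

Take the straight-sided lamp with the two side pins from the wooden tray and fit it in the bayonet holder of the log lamp stand: feel for the slots, push it in against the spring, twist it a quarter turn clockwise seen from above, and let it spring back so that it stays locked, upright, when released. Do it by feel, without forcing: keep the total load on the holder (push and wedging together) under 60 N, and leave the other lamp and the wood slices where they are.

Things in the scene. Friction and masses are not known exactly. Their poses are not given: they have to be found in the camera images.
- lamp: The lamp to fit (0.08 to 0.14 kg), upright on its cap on the tray's 6 mm thick floor, at any yaw. Origin at the centre of its underside, z up along its axis, 100 mm tall. Bottom 36 mm: metal cap 30 mm across, foot bevelled 3 mm; it widens from 36 to 46 mm; from 46 to 100 mm it is a plain white cylinder 44 mm across, the place to grip, by friction.
- lamp_pin (a point): Middle of the 5 mm round steel pin that runs across the lamp's cap along the lamp's x axis, 14 mm above its underside, and sticks out 5 mm on both sides (40 mm over the ends). Half a turn about z makes no difference.
- tray: Wooden open tray fixed to the table, 150 mm (x) by 220 mm (y), walls 22 mm high and 6 mm thick, holding the two lamps (about 55 mm either side of the middle along y, either way round) and a small slice. Origin at the centre of its underside.
- stand: Lamp stand, fixed to the table: a log slice 136 mm across and 35 mm high with a white porcelain tube, the bayonet holder, upright on the centre of its top and a small switch on its -x side. Origin at the centre of the underside, z up. The load on it is the sum of all contact forces of the lamp on it: push, side pressure in the bore, and twisting: each 0.1 N m of twist against a stop loads the two pin ends with about 6 N in all.
- seat (a point): Point on the stand's axis on top of the log slice (35 mm above the table), at the foot of the holder; axes as the stand's. Lamp heights below are those of its underside above this point. Locked, the lamp is at about 8.5 mm.
- rim (a point): Centre of the holder's mouth, 34 mm above seat. Tube 50 mm across, bore 32 mm. Two opposite slots 9.6 mm wide open through the rim for the pin ends. They lie along the stand's x axis give or take 1.1 rad: this angle is not measured (a camera may see it from above), so find it by feel. With the pin on the rim between the slots the lamp is at 22.5 mm and can be let go.
- spring (a point): Top of the spring plate in the holder when free, 16 mm above seat. It pushes up on the lamp's underside: about 1.5 N at 16 mm and 0.7 N more per mm, some 12 N at the hard stop at 1 mm. Let go in the slots, the lamp is lifted to about 16 mm and stays loose there; it may be gripped afresh.
- ledge (a point): On the axis at the ledge's underside, 22 mm above seat. With the lamp below 5.5 mm (about 9 N) the pin can turn under the ledge, only clockwise seen from above, 90 degrees (6 degrees play each way) to a fixed stop. There a pocket 3 mm high in the ledge lets the spring lift the pin when let go: locked at 8.5 mm. Let go before the pocket it stays at 5.5 mm, not locked.
- globe_lamp: bystander in the same tray: lamp with a ball head of 52 mm on a threaded metal cap without pins, 92 mm tall; origin at the centre of its underside
- small_slice: bystander in the tray: wood disc 36 mm across, 10 mm thick; origin under its centre
- coaster: bystander: wood slice 76 mm across, 14 mm thick, lying on the table; origin under its centre
- block_slice: bystander: wood slice 68 mm across, 30 mm thick, lying on the table; origin under its centre
- far_slice: bystander: wood slice 90 mm across, 22 mm thick, lying on the table; origin under its centre
Things that resemble listed ones, but are neither listed nor needed, are in the scene too. What is shaped like the stand but pink or red is not meant.

How it is judged:
On the way, in this order (a step that is already met when the one before it is completed fails the run):
1. the lamp is lifted clear of the tray (z of lamp in the frame of tray above 0.04 m), for 0.1 s.
2. the lamp is pushed down in the holder against its spring until the pin is under the ledge (underside less than 6.5 mm above the log's top) (z of lamp in the frame of seat below 0.0065 m and horizontal distance between lamp and seat below 0.005 m), for 0.05 s.
At the end, for the whole second after the job is handed in: The lamp is locked in the holder, released and at rest: its underside 6.8 to 10.2 mm above the top of the log (pin in the pockets), within 4 mm of the stand's axis, and upright within 0.1 rad (z of lamp in the frame of seat between 0.0068 and 0.0102 m and horizontal distance between lamp and seat below 0.004 m and angle between lamp's own z axis and vertical below 0.1 rad and linear speed of lamp below 0.02 m/s); the robot touches nothing.
It fails at once if the lamp loads the stand (log, holder and spring) with more than 60 N in all (contact force between lamp and stand above 60 N).
It fails at once if the other lamp or a wood slice is moved more than 15 mm (distance of any of globe_lamp, small_slice, coaster, block_slice, far_slice from where it was at the start of the episode above 0.015 m).
It also fails if it takes over 72 s, if anything falls off the work surface, if the arm or the gripper's body presses on something with over 40 N, if the wrist force passes 120 N, or if a joint passes its speed limit or range.

## Robot

A 7-joint arm with a two-finger parallel gripper is mounted at the origin on the work surface. World frame = base frame: x ahead of the robot, y to its left, z up, the work surface at z = 0. Lengths are in m, angles in rad, forces in N, time in s.
With the tool pointing down it reaches from about 0.425 to 0.95 m from the base axis. Payload 4.7 kg.
Tool frame: the origin (TCP) lies midway between the tips of the shut fingers; the grasp point (between the pads) lies 19 mm behind it; z points along the fingers, y is the line along which they close (so a half turn about z gives the same grasp; the last joint's range is limited). The gripper opens to 85 mm and grips with 20 to 120 N. Pads are 22 mm wide; open, the fingers measure 114 mm over their backs; the gripper's body (76 mm by 85 mm) begins 54 mm behind the grasp point. The pads swing forward as they close: fully open they stand 13 mm farther back than shut.
Start: joints at [-1.236, 0.469, -0.049, 1.532, 0.024, 1.141, -0.082], TCP at [0.24, 0.631, 0.231] pointing down, gripper open.
Joint ranges: [-2.59, 2.59], [-0.33, 1.99], [-1.39, 1.29], [0.1, 2.45], [-1.04, 4.18], [0.21, 1.99], [-2.66, 2.66]. Speed limits (rad/s): [2.57, 2.57, 3.14, 3.14, 3.14, 3.14, 3.14].

## Interface

Orientations are given as a unit quaternion [x, y, z, w].
In Python, from workcell import manip, imaging, job, spotter gives the robot as it stands.
- The arm moves only by the shell command python3 -m crank 'ROWS'. ROWS is JSON, a list of rows, each a list of 3 entries, a list of its own where there are three numbers: the gripper command: -1 is shut, 1 is fully open, values between are in proportion, then the shift along the world's x, y, z in mm, then the turn, a rotation vector about the world's x, y, z in rad. In form: [[grip, [tx, ty, tz], [wx, wy, wz]], ...]. A call has 1 to 5 rows; each row shifts and turns the commanded pose from where the row before left it; what a row does not reach is not made up. A row lasts 1/10 s, in which the tool goes at most 50 mm and 8.59 degrees, less where a joint would pass 70% of its speed; a pose out of reach is approached as far as the arm can. A call with a gripper value outside its range is refused whole. The fingers move at their own pace and stop on an object; the grip force is fixed at half the most. Time passes only in rows, so rows that do not move let the fingers close. It gives the time, the measured TCP pose, the force, the opening and the grip force at its end, in the units of the state.
- manip.sense(): the state, without advancing time (a new reading comes with each control period).
- imaging.camera(name): name is "side" or "top"; returns (picture, depth): 480x640x3 uint8, red, green, blue; 480x640 float32, m along the optical axis (not along the pixel's ray), 0 where there is no reading.
- imaging.camera_model(name): a dict with "intrinsics" (3x3 intrinsics, pixels), "k1" (the pictures are not rectified: a ray, as slopes to the right and down, at radius r is drawn at 1 + k1 r^2 times it, then the intrinsics apply), "world_to_cam" (4x4, takes a point from world to camera coordinates). Camera axes: x right, y down, z forward; pixel columns grow to the right and rows downward; lengths in m; the calibration is good to about 2 mm. A picture is of the moment at which its call begins. camera_model takes no time and is no camera call.
- job.job_done(): hands the job in; it is judged then, once.
Trained networks look in the newest picture that a camera, given by its name, has taken for a name from the list of things; names that differ only in an ending like _2 or _b are one class to them, and where a whole thing is asked for, a point or a joint stands for the part that bears it (a point fixed in the world has none). Each returns a list of dicts, best first, with "conf" (0 to 1); they miss things now and then, are a little off and sometimes report something else, mostly with a low value. They report only what shows in the picture. A call takes as long as a camera call. They do not tell look-alikes from the thing itself.
- spotter.search_frame(label, camera): "bbox" ([left, top, right, bottom] in pixels, round what is visible of it).
- spotter.outline_of(label, camera): "pixels" (480x640 bool, what is visible of it) and "bbox" ([left, top, right, bottom] in pixels, round what is visible of it).
The state is a dict: "clock": time; "joint_positions": joint angles; "dq": joint speeds; "tau": joint torques, N m; "eef_pos": TCP position; "tool_rot": TCP orientation; "ft_force": force on the tool from outside, world axes, zero at the start; "ft_torque": the same for the moment, N m; "opening": opening from 0.0 (shut) to 1.0 (fully open); "finger_force": force on a finger pad.
Only numpy, scipy, OpenCV 4.12 (cv2) and the standard library are available. Lean on these libraries where they do the work, as an engineer would, in place of code of your own. Each camera call takes 0.05 s, during which the arm holds its last target. There are 200 camera calls.

## Working session

There is one attempt and no reset: what is moved stays moved. The work goes in short steps, Python scripts to look and compute and a shell command to move; the robot and the scene stay as the last step left them, time stands still between calls to the robot, and variables do not carry over. Pictures are saved under pics/ and viewed, at most 10 in all, crops included, and the job is handed in when it is done.

```bash
mkdir -p pics; ls; cat > h.py <<'E'
import numpy as np, cv2
from workcell import manip, imaging, job, spotter
def pts(name, depth, mask=None):
    m=imaging.camera_model(name); K=np.array(m["intrinsics"],float); k1=m["k1"]
    v,u=np.nonzero((depth>0)&(mask if mask is not None else True))
    p=cv2.undistortPoints(np.stack([u,v],1).astype(np.float64)[:,None],K,np.array([k1,0,0,0.]))[:,0]
    d=depth[v,u]; c=np.c_[p*d[:,None],d]
    T=np.linalg.inv(np.array(m["world_to_cam"]))
    return c@T[:3,:3].T+T[:3,3], u, v
E
python3 - <<'E'
from h import *
for c in("top","side"):
    im,d=imaging.camera(c); cv2.imwrite(f"pics/{c}1.png",im[:,:,::-1]); np.save(c+"_d.npy",d)
    m=imaging.camera_model(c); print(c,np.linalg.inv(np.array(m["world_to_cam"])).round(2).tolist(),np.array(m["intrinsics"])[0,0],m["k1"])
    for l in("lamp","globe_lamp","stand","tray","lamp_pin","rim","small_slice","coaster","block_slice","far_slice"):
        for o in spotter.outline_of(l,c)[:2]:
            P,u,v=pts(c,d,o["pixels"])
            if len(P): print(l,round(o["conf"],2),np.round(o["bbox"]),np.median(P,0).round(3),P.min(0).round(3),P.max(0).round(3))
E
```

```text
pics
top [[0.0, -0.99, 0.11, 0.4], [-1.0, -0.0, 0.02, -0.02], [-0.02, -0.11, -0.99, 1.0], [0.0, 0.0, 0.0, 1.0]] 438.8465462831337 -0.07280624499068292
lamp 0.63 [193. 228. 221. 250.] [0.514 0.22  0.105] [0.495 0.203 0.004] [0.55  0.273 0.11 ]
globe_lamp 0.65 [290. 152. 324. 182.] [0.689 0.015 0.015] [ 0.653 -0.022 -0.003] [0.727 0.052 0.022]
stand 0.91 [465. 327. 535. 390.] [ 0.259 -0.403  0.036] [ 0.185 -0.478  0.   ] [ 0.324 -0.346  0.075]
stand 0.9 [391. 303. 456. 371.] [ 0.307 -0.232  0.036] [ 0.226 -0.314 -0.004] [ 0.373 -0.17   0.074]
tray 0.62 [183. 204. 292. 283.] [0.508 0.172 0.006] [ 0.423  0.052 -0.004] [0.599 0.296 0.106]
lamp_pin 0.62 [191. 227. 220. 248.] [0.513 0.22  0.105] [0.495 0.203 0.01 ] [0.535 0.246 0.11 ]
rim 0.9 [374. 221. 436. 283.] [ 0.498 -0.204  0.036] [ 0.426 -0.272 -0.001] [ 0.563 -0.142  0.074]
rim 0.85 [387. 306. 456. 369.] [ 0.307 -0.231  0.036] [ 0.234 -0.313 -0.002] [ 0.373 -0.17   0.074]
small_slice 0.59 [229. 225. 243. 241.] [0.536 0.17  0.016] [0.519 0.152 0.003] [0.554 0.191 0.021]
block_slice 0.93 [133. 251. 165. 282.] [0.462 0.371 0.03 ] [ 0.4
[... 988 characters left out ...]
068]
lamp_pin 0.93 [297. 172. 314. 200.] [0.508 0.21  0.084] [0.474 0.126 0.01 ] [0.535 0.275 0.109]
rim 0.94 [238. 318. 321. 385.] [ 0.297 -0.258  0.036] [ 0.229 -0.307 -0.003] [ 0.378 -0.145  0.073]
rim 0.83 [328. 284. 398. 341.] [ 0.486 -0.229  0.035] [ 0.423 -0.278 -0.003] [ 0.579 -0.11   0.073]
small_slice 0.44 [312. 206. 324. 219.] [0.536 0.161 0.016] [0.52  0.149 0.005] [0.556 0.192 0.02 ]
coaster 0.68 [378. 226. 412. 247.] [0.684 0.006 0.014] [ 0.649 -0.025 -0.003] [0.726 0.051 0.018]
far_slice 0.86 [359. 367. 407. 412.] [ 0.444 -0.39   0.022] [ 0.404 -0.429 -0.003] [ 0.497 -0.333  0.027]
far_slice 0.63 [295. 173. 309. 203.] [0.508 0.21  0.084] [0.49  0.199 0.033] [0.535 0.243 0.109]
```

```bash
python3 - <<'E'
import cv2
t=cv2.imread("pics/top1.png"); cv2.imwrite("pics/topc.png",cv2.resize(t[140:400,120:550],(800,484),interpolation=cv2.INTER_CUBIC))
E
```

```text
(no output)
```

View pics/topc.png

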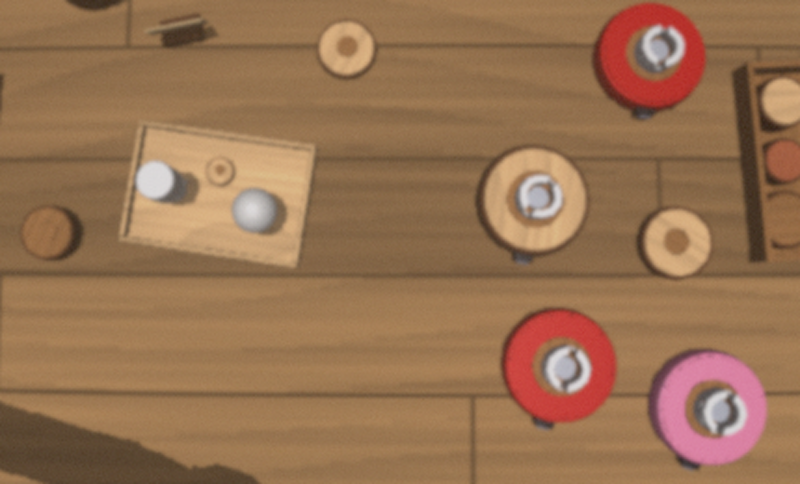

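The plain-wood stand is at about (538,198) in the crop, world (0.50,-0.20). The white cylinder lamp is at (156,181) and the globe at (256,210). The red and pink stands are decoys.

```bash
python3 - <<'E'
from h import *
def crop(c,x0,y0,w,h,s):
    im=cv2.imread(f"pics/{c}1.png"); return cv2.resize(im[y0:y0+h,x0:x0+w],(w*s,h*s),interpolation=cv2.INTER_CUBIC)
a=crop("top",385,220,50,50,8); b=crop("side",335,282,50,50,8)
cv2.imwrite("pics/st.png",np.hstack([a,b]))
d=np.load("top_d.npy"); P,u,v=pts("top",d)
r=(np.hypot(P[:,0]-.498,P[:,1]+.204)<.05)&(P[:,2]>.06); Q=P[r]
def fit(Q):
    A=np.c_[2*Q[:,:2],np.ones(len(Q))]; s=np.linalg.lstsq(A,(Q[:,:2]**2).sum(1),rcond=None)[0]; return s[:2],np.sqrt(s[2]+s[:2]@s[:2])
print("rim",len(Q),fit(Q),np.median(Q[:,2]),Q.min(0),Q.max(0))
def mec(Q):
    c,r=cv2.minEnclosingCircle(Q[:,:2].astype(np.float32)*1000); return c,r
print(mec(Q))
r=(np.hypot(P[:,0]-.498,P[:,1]+.204)<.08)&(P[:,2]>.03)&(P[:,2]<.04); print("log",mec(P[r]),np.median(P[r],0))
r=(np.hypot(P[:,0]-.514,P[:,1]-.22)<.05)&(P[:,2]>.098); print("lamp top",mec(P[r]),np.median(P[r],0),P[r].mean(0),r.sum())
r=(np.hypot(P[:,0]-.48,P[:,1]-.11)<.06)&(P[:,2]>.06); print("globe",mec(P[r]),P[r].max(0))
# polar brightness of rim
im=cv2.cvtColor(cv2.imread("pics/top1.png"),cv2.COLOR_BGR2GRAY)
m=imaging.camera_model("top");W=np.array(m["world_to_cam"]);K=np.array(m["intrinsics"])
R=(np.hypot(P[:,0]-.498,P[:,1]+.204)<.05)&(P[:,2]>.06)
c0=(Q.max(0)+Q.min(0))[:2]/2
a=np.radians(np.arange(0,360,10)); 
for rad in(.019,.021):
  X=np.c_[c0[0]+rad*np.cos(a),c0[1]+rad*np.sin(a),np.full(36,.069)]
  p=cv2.projectPoints(X,cv2.Rodrigues(W[:3,:3])[0],W[:3,3],K,np.array([m["k1"],0,0,0.]))[0][:,0].astype(np.float32)
  print(c0,rad,cv2.remap(im,p[None,:,0],p[None,:,1],cv2.INTER_LINEAR)[0].tolist())
# switch (dark)
E
```

```text
rim 219 (array([ 0.50086776, -0.20898403]), np.float64(0.02019513892697236)) 0.06889831364538168 [ 0.47814305 -0.2321825   0.06024317] [ 0.52310426 -0.18522362  0.07388487]
((500.45684814453125, -209.94366455078125), 24.730138778686523)
log ((501.2822570800781, -209.02499389648438), 65.98417663574219) [ 0.49828672 -0.20582446  0.03563582]
lamp top ((514.4700927734375, 224.2805633544922), 22.058082580566406) [0.51408756 0.22366846 0.10555267] [0.51480314 0.22343553 0.10541885] 342
globe ((485.0945739746094, 118.13615417480469), 25.865127563476562) [0.50864993 0.14358523 0.10214417]
[ 0.50062365 -0.20870306] 0.019 [199, 202, 204, 204, 208, 210, 212, 213, 215, 215, 213, 212, 197, 152, 123, 137, 186, 209, 212, 213, 212, 211, 208, 208, 207, 203, 200, 203, 201, 196, 182, 143, 126, 141, 183, 195]
[ 0.50062365 -0.20870306] 0.021 [209, 210, 212, 211, 208, 209, 211, 209, 205, 202, 200, 200, 190, 158, 132, 135, 184, 201, 203, 206, 204, 209, 208, 208, 211, 212, 210, 210, 210, 210, 198, 158, 146, 159, 199, 208]
```

View pics/st.png

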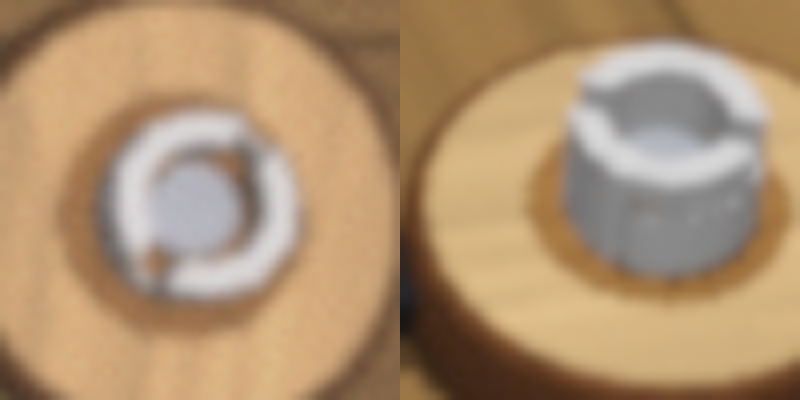

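The top view shows the slots along about 141°/321° in the world, at crop (155,265) and (258,150). The side view agrees. The rim centre is about (0.5007,-0.209).

```bash
cat > st.py <<'E'
from h import *
from scipy.spatial.transform import Rotation as R
s=manip.sense(); M=R.from_quat(s["tool_rot"]).as_matrix()
print(round(s["clock"],2),"tcp mm",(np.array(s["eef_pos"])*1000).round(1),"yaw_y",np.degrees(np.arctan2(M[1,1],M[0,1])).round(1),"z",M[:,2].round(3),"q",np.round(s["joint_positions"],2),"F",np.round(s["ft_force"],1),"T",np.round(s["ft_torque"],2),"op",round(s["opening"],3),"ff",np.round(s["finger_force"],1))
E
python3 st.py
python3 - <<'E'
import cv2
t=cv2.imread("pics/side1.png"); cv2.imwrite("pics/lampc.png",cv2.resize(t[160:250,265:365],(800,720)[:1]+(600,),interpolation=cv2.INTER_CUBIC))
E
```

```text
1.1 tcp mm [240.1 630.9 231.4] yaw_y 69.2 z [-0.  0. -1.] q [-1.24  0.47 -0.05  1.53  0.02  1.14 -0.08] F [ 0.5  0.4 -0. ] T [ 0.01  0.01 -0.04] op 1.002 ff 0.0
```

View pics/lampc.png

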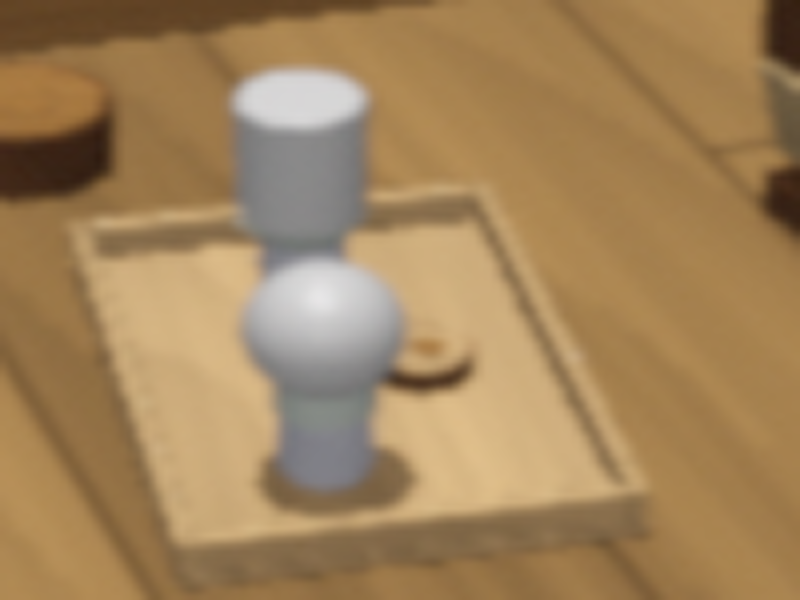

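Only the lamp is free around the globe, and its pin is hidden, so I'll find the yaw after lifting. Moving above the lamp now.

```bash
python3 -m crank '[[1,[27,-41,0],[0,0,-0.085]],[1,[27,-41,0],[0,0,-0.085]],[1,[27,-41,0],[0,0,-0.085]],[1,[27,-41,0],[0,0,-0.085]],[1,[27,-41,0],[0,0,-0.085]]]'; python3 -m crank '[[1,[27,-41,0],[0,0,-0.085]],[1,[27,-41,0],[0,0,-0.085]],[1,[28,-40,0],[0,0,-0.085]],[1,[28,-40,0],[0,0,-0.085]],[1,[29,-40,0],[0,0,-0.085]]]'; python3 -m crank '[[1,[0,0,0],[0,0,0]],[1,[0,0,0],[0,0,0]]]'; python3 st.py
```

```text
clock: 1.6
eef_pos: [0.376, 0.4241, 0.2316]
tool_rot: [0.386, 0.923, 0.0, 0.0]
ft_force: [0.4, 0.4, 0.1]
opening: 0.997
finger_force: 0.0
clock: 2.1
eef_pos: [0.515, 0.2222, 0.2318]
tool_rot: [0.572, 0.821, 0.001, 0.0]
ft_force: [0.8, 0.1, -1.0]
opening: 1.003
finger_force: 0.0
clock: 2.3
eef_pos: [0.5147, 0.2227, 0.2315]
tool_rot: [0.571, 0.821, 0.0, 0.0]
ft_force: [-1.0, 1.4, -0.3]
opening: 1.001
finger_force: 0.0
2.3 tcp mm [514.7 222.7 231.5] yaw_y 20.3 z [ 0.  0. -1.] q [-0.71  0.28  0.29  1.82 -0.09  1.05 -0.04] F [-1.   1.4 -0.3] T [0.01 0.02 0.04] op 1.001 ff 0.0
```

```bash
python3 -m crank '[[1,[0,1,-45],[0,0,0]],[1,[0,0,-45],[0,0,0]],[1,[0,0,-43],[0,0,0]],[1,[0,0,-40],[0,0,0]],[-1,[0,0,0],[0,0,0]]]' | tail -4; python3 -m crank '[[-1,[0,0,0],[0,0,0]],[-1,[0,0,0],[0,0,0]],[-1,[0,0,0],[0,0,0]],[-1,[0,0,0],[0,0,0]],[-1,[0,0,0],[0,0,0]]]' ; python3 st.py
```

```text
tool_rot: [0.569, 0.823, -0.005, -0.003]
ft_force: [-0.6, -0.0, 0.2]
opening: 0.857
finger_force: 0.0
clock: 3.3
eef_pos: [0.5157, 0.226, 0.0608]
tool_rot: [0.57, 0.821, 0.002, 0.001]
ft_force: [-0.7, 1.3, 6.9]
opening: 0.502
finger_force: 60.7
3.3 tcp mm [515.7 226.   60.8] yaw_y 20.5 z [ 0.004  0.003 -1.   ] q [-0.67  0.5   0.23  1.97 -0.18  0.69  0.03] F [-0.7  1.3  6.9] T [0.07 0.21 0.04] op 0.502 ff 60.7
```

```bash
python3 -m crank '[[-1,[0,0,15],[0,0,0]],[-1,[0,0,40],[0,0,0]],[-1,[0,0,45],[0,0,0]],[-1,[0,0,45],[0,0,0]],[-1,[0,0,45],[0,0,0]]]' | tail -6; for i in 1 2; do :; done; python3 -m crank '[[-1,[-6,-45,0],[0,0,0]],[-1,[-6,-45,0],[0,0,0]],[-1,[-6,-45,0],[0,0,0]],[-1,[-6,-45,0],[0,0,0]],[-1,[-6,-45,0],[0,0,0]]]'; python3 -m crank '[[-1,[-10,-45,0],[0,0,0]],[-1,[-10,-45,0],[0,0,0]],[-1,[-10,-45,0],[0,0,0]],[-1,[-10,-45,0],[0,0,0]],[-1,[-10,-45,0],[0,0,0]]]';python3 -m crank '[[-1,[-10,-45,0],[0,0,0]],[-1,[-10,-45,0],[0,0,0]],[-1,[-10,-35,0],[0,0,0]],[-1,[0,0,0],[0,0,0]],[-1,[0,0,0],[0,0,0]]]'; python3 st.py; python3 - <<'E'
from h import *
im,d=imaging.camera("side"); cv2.imwrite("pics/side2.png",im[:,:,::-1]); np.save("s2.npy",d)
m=imaging.camera_model("side");W=np.array(m["world_to_cam"])
p=cv2.projectPoints(np.array(manip.sense()["eef_pos"])[None],cv2.Rodrigues(W[:3,:3])[0],W[:3,3],np.array(m["intrinsics"]),np.array([m["k1"],0,0,0.]))[0].ravel();print(p)
x,y=p.astype(int); c=im[max(0,y-60):y+90,max(0,x-75):x+75,::-1]; cv2.imwrite("pics/s2c.png",cv2.resize(c,(c.shape[1]*4,c.shape[0]*4),interpolation=cv2.INTER_CUBIC))
E
```

```text
clock: 3.8
eef_pos: [0.5138, 0.2245, 0.251]
tool_rot: [0.57, 0.821, 0.001, 0.0]
ft_force: [0.6, 0.5, -0.5]
opening: 0.502
finger_force: 61.1
clock: 4.3
eef_pos: [0.4835, -0.002, 0.2492]
tool_rot: [0.57, 0.821, 0.001, 0.0]
ft_force: [1.1, 0.4, -1.3]
opening: 0.5
finger_force: 61.3
clock: 4.8
eef_pos: [0.4333, -0.2268, 0.2492]
tool_rot: [0.57, 0.821, 0.001, 0.001]
ft_force: [0.6, -0.1, -2.2]
opening: 0.502
finger_force: 61.3
clock: 5.3
eef_pos: [0.4035, -0.3507, 0.2487]
tool_rot: [0.571, 0.821, 0.0, 0.0]
ft_force: [-0.3, -0.0, -1.4]
opening: 0.503
finger_force: 61.3
5.3 tcp mm [ 403.5 -350.7  248.7] yaw_y 20.3 z [ 0.001  0.    -1.   ] q [ 0.08  0.25  0.68  1.88 -0.18  1.07  1.18] F [-0.3 -0.  -1.4] T [0.06 0.01 0.02] op 0.503 ff 61.3
[358.77114547 288.80537678]
```

View pics/s2c.png

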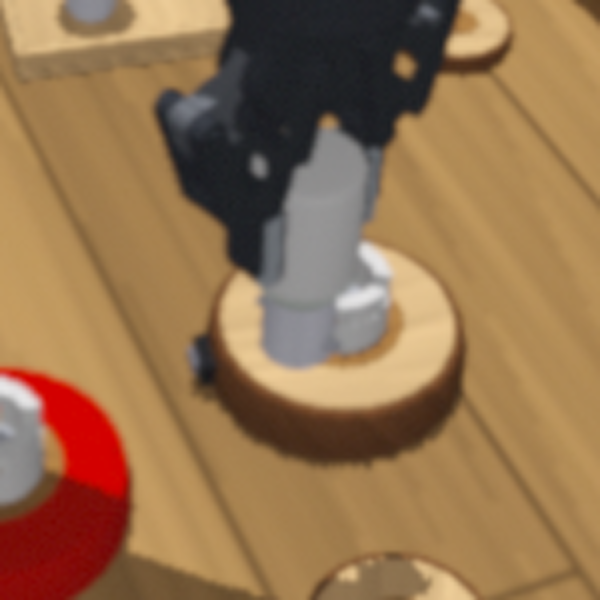

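No pin shows on either side of the cap at (297,330), so the pin points roughly at the camera (about 62° world). I'll turn by +0.9 rad, which is also toward the slots, and look again.

```bash
python3 -m crank '[[-1,[0,0,0],[0,0,0.15]],[-1,[0,0,0],[0,0,0.15]],[-1,[0,0,0],[0,0,0.15]],[-1,[0,0,0],[0,0,0.15]],[-1,[0,0,0],[0,0,0.15]]]' >/dev/null; python3 -m crank '[[-1,[0,0,0],[0,0,0.15]],[-1,[0,0,0],[0,0,0]],[-1,[0,0,0],[0,0,0]]]' >/dev/null; python3 st.py; python3 - <<'E'
from h import *
im,d=imaging.camera("side"); cv2.imwrite("pics/side3.png",im[:,:,::-1])
c=im[275:345,325:395,::-1]; cv2.imwrite("pics/s3c.png",cv2.resize(c,None,fx=8,fy=8,interpolation=cv2.INTER_CUBIC))
E
```

```text
6.15 tcp mm [ 404.7 -349.   248.5] yaw_y 72.0 z [ 0.001  0.001 -1.   ] q [ 0.2   0.24  0.52  1.87 -0.13  1.07  2.03] F [ 0.9  0.5 -0.9] T [0.03 0.01 0.  ] op 0.501 ff 61.1
```

View pics/s3c.png

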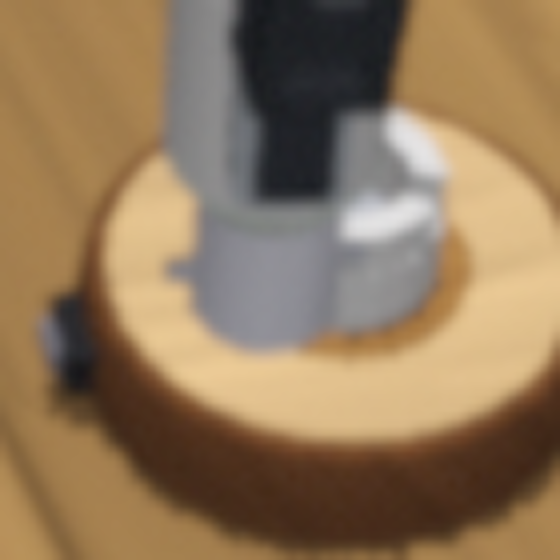

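The pin's left end shows at crop (178,270), about 20 mm from the axis, so the pin is near-perpendicular to the view. Fitting the yaw from the projection.

```bash
python3 - <<'E'
from h import *
m=imaging.camera_model("side");W=np.array(m["world_to_cam"])
pr=lambda X:cv2.projectPoints(np.atleast_2d(np.array(X,float)),cv2.Rodrigues(W[:3,:3])[0],W[:3,3],np.array(m["intrinsics"]),np.array([m["k1"],0,0,0.]))[0][:,0]
b=np.array([.4045,-.3495,.1937])
a=np.linspace(0,2*np.pi,73)
foot=pr(np.c_[b[0]+.015*np.cos(a),b[1]+.015*np.sin(a),0*a+b[2]+.003])
print("cap",foot.min(0),foot.max(0),"centre",pr(b))
for f in range(90,260,10):
    t=np.radians(f); print(f,pr(b+[.0190*np.cos(t),.0190*np.sin(t),.014]).round(1))
im=cv2.imread("pics/side3.png")
print(im[303:315,342:352].sum(2)//3); 
print("bottom rows col 358",im[310:324,358].tolist())
print("row 312",im[312,343:372].tolist())
E
```

```text
cap [347.85722805 305.31795342] [366.61826394 319.09659824] centre [[357.13539533 313.40127388]]
90 [[352.7 299.3]]
100 [[350.9 300. ]]
110 [[349.3 300.8]]
120 [[347.9 301.9]]
130 [[346.8 303.1]]
140 [[346.1 304.5]]
150 [[345.7 306. ]]
160 [[345.6 307.5]]
170 [[345.9 309. ]]
180 [[346.6 310.5]]
190 [[347.6 311.9]]
200 [[349.  313.1]]
210 [[350.6 314.2]]
220 [[352.4 315.1]]
230 [[354.4 315.7]]
240 [[356.5 316.1]]
250 [[358.6 316.2]]
[[187 188 187 187 187 185 173 150 129 125]
 [186 186 186 185 185 182 173 149 129 127]
 [184 184 183 182 181 179 168 146 128 128]
 [182 183 181 177 172 167 156 137 127 127]
 [180 181 178 165 151 144 138 128 125 129]
 [179 179 174 157 138 131 129 125 125 129]
 [178 177 175 161 146 139 133 125 126 130]
 [182 183 182 175 168 161 147 129 126 130]
 [187 188 188 186 185 180 162 137 128 131]
 [188 189 188 188 187 182 164 139 129 131]
 [185 186 185 184 184 180 164 144 132 133]
 [184 184 184 184 185 183 175 158 142 135]]
bottom rows col 358 [[151, 145, 145], [152, 145, 146], [152, 145, 145], [151, 144, 145], [152, 145, 145], [152, 145, 145], [152, 144, 145], [151, 145, 148], [151, 158, 169], [151, 180, 206], [150, 197, 229], [147, 199, 232], [145, 196, 229], [143, 194, 227]]
row 312 [[144, 195, 228], [143, 195, 227], [143, 195, 227], [142, 193, 226], [139, 188, 219], [133, 166, 193], [129, 138, 151], [132, 127, 130], [136, 129, 129], [140, 133, 134], [144, 136, 137], [146, 139, 140], [148, 142, 141], [150, 143, 143], [152, 145, 145], [152, 145, 145], [151, 144, 144], [150, 143, 143], [149, 142, 142], [147, 139, 140], [143, 136, 136], [138, 132, 132], [134, 127, 128], [133, 129, 129], [141, 139, 140], [146, 145, 146], [147, 147, 148], [147, 147, 147], [146, 146, 146]]
```

Pin yaw is about 166° with the tool at 72°, so I turn by about -25° and go over the holder.

```bash
python3 -m crank '[[-1,[19.3,28.2,0],[0,0,-0.088]],[-1,[19.3,28.2,0],[0,0,-0.088]],[-1,[19.3,28.2,0],[0,0,-0.088]],[-1,[19.3,28.2,0],[0,0,-0.088]],[-1,[19.3,28.2,0],[0,0,-0.088]]]' >/dev/null; python3 -m crank '[[-1,[0,0,-40],[0,0,0]],[-1,[0,0,-40],[0,0,0]],[-1,[0,0,-28],[0,0,0]],[-1,[0,0,0],[0,0,0]],[-1,[0,0,0],[0,0,0]]]' >/dev/null; python3 st.py; python3 - <<'E'
from h import *
im,d=imaging.camera("side"); cv2.imwrite("pics/side4.png",im[:,:,::-1])
m=imaging.camera_model("side");W=np.array(m["world_to_cam"])
pr=lambda X:cv2.projectPoints(np.atleast_2d(np.array(X,float)),cv2.Rodrigues(W[:3,:3])[0],W[:3,3],np.array(m["intrinsics"]),np.array([m["k1"],0,0,0.]))[0][:,0]
p=pr([.5006,-.209,.08])[0]; print(p)
x,y=p.astype(int); c=im[y-40:y+30,x-40:x+40,::-1]; cv2.imwrite("pics/s4c.png",cv2.resize(c,None,fx=8,fy=8,interpolation=cv2.INTER_CUBIC)); print(x-40,y-40)
E
```

```text
7.2 tcp mm [ 501.1 -209.1  140.8] yaw_y 46.8 z [ 0. -0. -1.] q [-0.05  0.38  0.47  1.96 -0.22  0.85  1.35] F [-0.6  0.3 -0.4] T [-0.04 -0.06 -0.  ] op 0.501 ff 61.2
[368.58909561 291.59297682]
328 251
```

View pics/s4c.png

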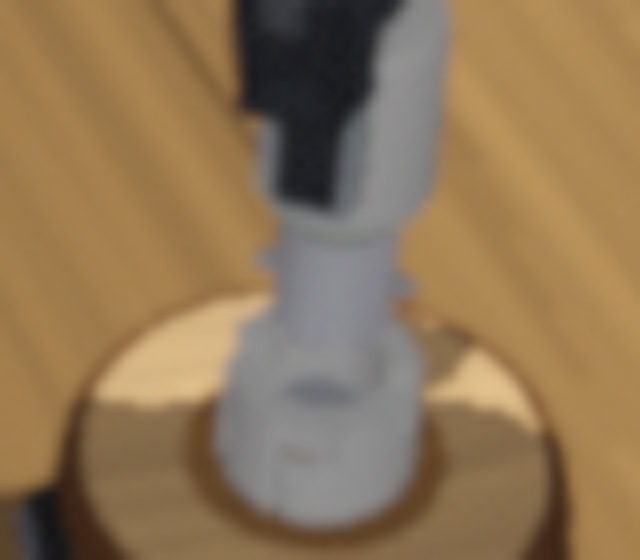

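Both pin ends show, at crop (265,260) and (405,285). Comparing their line with the projected yaw.

```bash
python3 - <<'E'
from h import *
m=imaging.camera_model("side");W=np.array(m["world_to_cam"])
pr=lambda X:cv2.projectPoints(np.atleast_2d(np.array(X,float)),cv2.Rodrigues(W[:3,:3])[0],W[:3,3],np.array(m["intrinsics"]),np.array([m["k1"],0,0,0.]))[0][:,0]
im=cv2.imread("pics/side4.png").astype(int).sum(2)//3
print(im[279:289,358:366]);print(im[281:293,374:383])
for f in range(120,170,5):
    t=np.radians(f); o=np.array([.0185*np.cos(t),.0185*np.sin(t),0]); c=np.array([.5006,-.209,.0995]); a,b=pr([c+o,c-o]); print(f,a.round(1),b.round(1),(b-a).round(1))
a=np.linspace(0,2*np.pi,73)
E
```

```text
[[125 121 118 116 113 113 118 123]
 [127 124 120 116 113 115 119 122]
 [129 126 121 118 114 116 121 126]
 [128 127 124 119 116 117 122 128]
 [128 129 127 124 118 119 124 130]
 [128 127 127 126 121 120 125 131]
 [125 126 127 126 122 122 127 132]
 [118 122 123 124 123 122 127 133]
 [122 130 133 131 125 124 128 133]
 [151 160 160 150 134 126 129 133]]
[[129 131 130 128 128 128 129 130 131]
 [136 134 131 129 128 128 129 129 130]
 [136 134 130 128 127 128 128 128 129]
 [136 134 130 126 124 127 128 128 129]
 [135 133 127 122 121 125 127 128 127]
 [136 133 127 122 122 124 127 129 128]
 [136 132 125 121 121 122 124 126 128]
 [135 131 124 116 112 114 120 124 127]
 [134 130 125 116 106 109 116 119 123]
 [133 129 124 116 110 113 117 121 120]
 [133 130 129 124 118 113 117 127 121]
 [132 132 134 132 126 117 112 114 110]]
120 [361.6 280.5] [377.  288.6] [15.5  8.1]
125 [361.1 280.9] [377.5 288.2] [16.3  7.2]
130 [360.8 281.4] [377.8 287.7] [17.1  6.2]
135 [360.4 281.9] [378.1 287.2] [17.7  5.2]
140 [360.2 282.4] [378.3 286.6] [18.1  4.2]
145 [360. 283.] [378.5 286.1] [18.5  3.1]
150 [359.9 283.5] [378.6 285.5] [18.7  2. ]
155 [359.9 284.1] [378.6 285. ] [18.7  0.9]
160 [359.9 284.7] [378.5 284.4] [18.6 -0.3]
165 [360.  285.2] [378.4 283.8] [18.4 -1.4]
```

```bash
python3 -m crank '[[-1,[0,0,-8],[0,0,-0.03]],[-1,[0,0,-5],[0,0,0]],[-1,[0,0,-3],[0,0,0]],[-1,[0,0,-2],[0,0,0]]]' ; python3 -m crank '[[-1,[0,0,-2],[0,0,0]],[-1,[0,0,0],[0,0,0]]]' >/dev/null;python3 st.py
```

```text
clock: 7.65
eef_pos: [0.5006, -0.2091, 0.1223]
tool_rot: [0.382, 0.924, 0.0, 0.0]
ft_force: [-0.0, -0.5, -1.4]
opening: 0.504
finger_force: 61.2
7.85 tcp mm [ 500.5 -209.1  120.1] yaw_y 45.1 z [-0.  0. -1.] q [-0.04  0.41  0.46  1.98 -0.25  0.81  1.34] F [ 0.3  0.9 -1.3] T [ 0.04 -0.03  0.03] op 0.506 ff 61.2
```

```bash
python3 -m crank '[[-1,[0,0,-2],[0,0,0]],[-1,[0,0,-2],[0,0,0]],[-1,[0,0,0],[0,0,0]]]' >/dev/null;python3 st.py; python3 -m crank '[[-1,[0,0,-1.5],[0,0,0]],[-1,[0,0,-1.5],[0,0,0]],[-1,[0,0,0],[0,0,0]]]' >/dev/null;python3 st.py
```

```text
8.15 tcp mm [ 500.5 -209.   116.1] yaw_y 45.1 z [-0.  0. -1.] q [-0.04  0.41  0.46  1.99 -0.25  0.8   1.35] F [ 0.   0.1 -1.7] T [0.   0.   0.03] op 0.502 ff 61.2
8.45 tcp mm [ 500.5 -209.1  113.1] yaw_y 45.1 z [-0.  0. -1.] q [-0.04  0.42  0.46  1.99 -0.25  0.79  1.35] F [ 0.6 -0.9 -1.1] T [ 0.02 -0.01  0.  ] op 0.501 ff 61.2
```

```bash
python3 -m crank '[[-1,[0,0,-1.5],[0,0,0]],[-1,[0,0,0],[0,0,0]]]' >/dev/null;python3 st.py
```

```text
8.65 tcp mm [ 500.5 -209.1  111.7] yaw_y 45.1 z [-0.  0. -1.] q [-0.04  0.42  0.46  1.99 -0.26  0.79  1.35] F [-0.1 -0.4 -1.2] T [0.01 0.05 0.04] op 0.5 ff 61.2
```

```bash
for i in 1; do python3 -m crank '[[-1,[0,0,-1.5],[0,0,0]],[-1,[0,0,0],[0,0,0]]]' >/dev/null;python3 st.py;  python3 -m crank '[[-1,[0,0,-1.5],[0,0,0]],[-1,[0,0,0],[0,0,0]]]' >/dev/null;python3 st.py; done
```

```text
8.85 tcp mm [ 500.6 -209.1  110.2] yaw_y 45.1 z [-0.  0. -1.] q [-0.04  0.42  0.45  1.99 -0.26  0.79  1.35] F [-0.3  0.5 -0.9] T [-0.02  0.06 -0.05] op 0.501 ff 61.2
9.05 tcp mm [ 500.5 -209.1  108.6] yaw_y 45.1 z [-0.  0. -1.] q [-0.04  0.42  0.45  1.99 -0.26  0.78  1.35] F [-0.3  0.6 -2. ] T [-0.05  0.02  0.03] op 0.503 ff 61.2
```

```bash
python3 -m crank '[[-1,[0,0,-1.5],[0,0,0]],[-1,[0,0,0],[0,0,0]]]' >/dev/null;python3 st.py;  python3 -m crank '[[-1,[0,0,-1.5],[0,0,0]],[-1,[0,0,0],[0,0,0]]]' >/dev/null;python3 st.py
```

```text
9.25 tcp mm [ 500.6 -209.1  107.2] yaw_y 45.1 z [-0.  0. -1.] q [-0.04  0.43  0.45  1.99 -0.26  0.78  1.36] F [-0.8  0.9 -2.2] T [ 0.02 -0.01 -0.01] op 0.503 ff 61.2
9.45 tcp mm [ 500.8 -209.3  105.9] yaw_y 45.1 z [ 0. -0. -1.] q [-0.03  0.43  0.45  1.99 -0.26  0.78  1.36] F [-0.3 -0.6  0. ] T [ 0.01 -0.    0.02] op 0.497 ff 61.2
```

In the slots, with the spring felt at TCP z ≈ 106. Pushing on.

```bash
python3 -m crank '[[-1,[0,0,-1.5],[0,0,0]],[-1,[0,0,-1.5],[0,0,0]],[-1,[0,0,0],[0,0,0]]]' >/dev/null;python3 st.py;  python3 -m crank '[[-1,[0,0,-1.5],[0,0,0]],[-1,[0,0,-1.5],[0,0,0]],[-1,[0,0,0],[0,0,0]]]' >/dev/null;python3 st.py; python3 -m crank '[[-1,[0,0,-1.5],[0,0,0]],[-1,[0,0,-1.5],[0,0,0]],[-1,[0,0,0],[0,0,0]]]' >/dev/null;python3 st.py
```

```text
9.75 tcp mm [ 500.8 -209.3  102.9] yaw_y 45.1 z [ 0. -0. -1.] q [-0.03  0.43  0.45  1.99 -0.26  0.77  1.36] F [-0.5  0.5  2.8] T [0.07 0.07 0.03] op 0.502 ff 61.2
10.05 tcp mm [ 500.8 -209.3  100. ] yaw_y 45.1 z [ 0. -0. -1.] q [-0.03  0.44  0.45  2.   -0.27  0.76  1.36] F [-1.5 -0.   5. ] T [0.05 0.21 0.  ] op 0.501 ff 61.3
10.35 tcp mm [ 500.9 -209.3   97.1] yaw_y 45.1 z [ 0. -0. -1.] q [-0.03  0.44  0.45  2.   -0.27  0.76  1.36] F [-0.9 -1.1  6.6] T [ 0.13  0.31 -0.01] op 0.502 ff 61.4
```

```bash
python3 -m crank '[[-1,[0,0,-1.5],[0,0,0]],[-1,[0,0,-1.5],[0,0,0]],[-1,[0,0,0],[0,0,0]]]' >/dev/null;python3 st.py; python3 -m crank '[[-1,[0,0,0],[0,0,-0.08]],[-1,[0,0,0],[0,0,-0.08]],[-1,[0,0,0],[0,0,0]]]' >/dev/null;python3 st.py
```

```text
10.65 tcp mm [ 500.9 -209.4   94.3] yaw_y 45.1 z [ 0.001  0.    -1.   ] q [-0.03  0.45  0.44  2.   -0.27  0.75  1.37] F [-1.2  0.6  7.4] T [0.18 0.38 0.02] op 0.505 ff 61.5
10.95 tcp mm [ 501.3 -209.4   94.5] yaw_y 35.8 z [ 0.001 -0.    -1.   ] q [-0.06  0.45  0.49  2.   -0.3   0.76  1.23] F [-1.6  1.   8. ] T [0.15 0.25 0.  ] op 0.502 ff 61.7
```

```bash
python3 -m crank '[[-1,[0,0,0],[0,0,-0.08]],[-1,[0,0,0],[0,0,-0.08]],[-1,[0,0,0],[0,0,0]]]' >/dev/null;python3 st.py; python3 -m crank '[[-1,[0,0,0],[0,0,-0.08]],[-1,[0,0,0],[0,0,-0.08]],[-1,[0,0,0],[0,0,0]]]' >/dev/null;python3 st.py
```

```text
11.25 tcp mm [ 501.6 -209.5   94.6] yaw_y 26.7 z [ 0.002 -0.001 -1.   ] q [-0.09  0.46  0.53  2.   -0.33  0.76  1.1 ] F [-0.7  0.6  7.5] T [ 0.12  0.17 -0.06] op 0.499 ff 61.8
11.55 tcp mm [ 501.8 -209.5   94.7] yaw_y 17.5 z [ 0.002 -0.001 -1.   ] q [-0.12  0.47  0.57  2.   -0.36  0.77  0.97] F [ 0.1 -0.4  8.2] T [ 0.21  0.07 -0.04] op 0.505 ff 61.8
```

Turning freely under the ledge.

```bash
python3 -m crank '[[-1,[0,0,0],[0,0,-0.1]],[-1,[0,0,0],[0,0,-0.1]],[-1,[0,0,-0.3],[0,0,-0.1]],[-1,[0,0,0],[0,0,0]]]' >/dev/null;python3 st.py; python3 -m crank '[[-1,[0,0,0],[0,0,-0.1]],[-1,[0,0,0],[0,0,-0.1]],[-1,[0,0,0],[0,0,-0.1]],[-1,[0,0,0],[0,0,0]]]' >/dev/null;python3 st.py
```

```text
11.95 tcp mm [ 502.  -209.6   94.4] yaw_y 0.3 z [ 0.003 -0.001 -1.   ] q [-0.18  0.49  0.65  2.01 -0.41  0.78  0.72] F [-0.3  0.6  8.2] T [ 0.14 -0.02 -0.05] op 0.502 ff 61.8
12.35 tcp mm [ 502.1 -209.7   94.4] yaw_y -16.9 z [ 0.003 -0.001 -1.   ] q [-0.23  0.51  0.73  2.01 -0.47  0.79  0.48] F [-0.  -0.2  7.9] T [ 0.1  -0.08 -0.  ] op 0.504 ff 61.9
```

```bash
python3 -m crank '[[-1,[0,0,0],[0,0,-0.1]],[-1,[0,0,0],[0,0,-0.1]],[-1,[0,0,0],[0,0,0]]]' >/dev/null;python3 st.py; python3 -m crank '[[-1,[0,0,0],[0,0,-0.08]],[-1,[0,0,0],[0,0,0]]]' >/dev/null;python3 st.py
```

```text
12.65 tcp mm [ 502.2 -209.8   94.4] yaw_y -28.3 z [ 0.003 -0.002 -1.   ] q [-0.27  0.53  0.78  2.01 -0.51  0.81  0.32] F [ 0.1 -0.3  8.3] T [ 0.06 -0.05 -0.06] op 0.503 ff 61.9
12.85 tcp mm [ 502.1 -209.9   94.5] yaw_y -32.9 z [ 0.003 -0.002 -1.   ] q [-0.28  0.53  0.81  2.01 -0.53  0.81  0.25] F [0.1 1.7 8.4] T [ 0.04 -0.1  -0.04] op 0.502 ff 61.9
```

```bash
python3 -m crank '[[-1,[0,0,0],[0,0,-0.06]],[-1,[0,0,0],[0,0,0]]]' >/dev/null;python3 st.py; python3 -m crank '[[-1,[0,0,0],[0,0,-0.05]],[-1,[0,0,0],[0,0,0]]]' >/dev/null;python3 st.py; python3 -m crank '[[-1,[0,0,0],[0,0,-0.04]],[-1,[0,0,0],[0,0,0]]]' >/dev/null;python3 st.py
```

```text
13.05 tcp mm [ 502.1 -209.9   94.5] yaw_y -36.3 z [ 0.003 -0.002 -1.   ] q [-0.29  0.54  0.82  2.01 -0.54  0.82  0.21] F [ 0.1 -0.2  8.8] T [-0.01 -0.1  -0.05] op 0.5 ff 61.9
13.25 tcp mm [ 502.1 -210.    94.5] yaw_y -39.2 z [ 0.003 -0.002 -1.   ] q [-0.3   0.54  0.83  2.01 -0.55  0.82  0.17] F [ 0.1 -0.6  8.6] T [ 0.02 -0.06 -0.11] op 0.496 ff 61.9
13.45 tcp mm [ 502.1 -210.    94.5] yaw_y -41.5 z [ 0.003 -0.002 -1.   ] q [-0.31  0.55  0.85  2.01 -0.56  0.82  0.13] F [ 0.1 -0.4  8.5] T [-0.03 -0.05 -0.05] op 0.504 ff 61.9
```

```bash
python3 -m crank '[[-1,[0,0,0],[0,0,-0.04]],[-1,[0,0,0],[0,0,0]]]' >/dev/null;python3 st.py; python3 -m crank '[[-1,[0,0,0],[0,0,-0.03]],[-1,[0,0,0],[0,0,0]]]' >/dev/null;python3 st.py; python3 -m crank '[[-1,[0,0,0],[0,0,-0.03]],[-1,[0,0,0],[0,0,0]]]' >/dev/null;python3 st.py
```

```text
13.65 tcp mm [ 502.1 -210.    94.5] yaw_y -43.8 z [ 0.003 -0.002 -1.   ] q [-0.32  0.55  0.86  2.01 -0.57  0.83  0.1 ] F [0.3 0.1 7.9] T [-0.04 -0.08 -0.01] op 0.504 ff 61.9
13.85 tcp mm [ 502.1 -210.1   94.5] yaw_y -45.5 z [ 0.003 -0.002 -1.   ] q [-0.32  0.55  0.86  2.01 -0.57  0.83  0.08] F [ 0.4 -0.4  8.3] T [-0.08 -0.07  0.03] op 0.497 ff 61.9
14.05 tcp mm [ 502.1 -210.1   94.5] yaw_y -47.2 z [ 0.003 -0.002 -1.   ] q [-0.33  0.56  0.87  2.01 -0.58  0.83  0.05] F [-0.1 -0.4  8.7] T [-0.1  -0.1  -0.04] op 0.502 ff 61.9
```

```bash
python3 -m crank '[[-1,[0,0,0],[0,0,-0.03]],[-1,[0,0,0],[0,0,0]]]' >/dev/null;python3 st.py; python3 -m crank '[[-1,[0,0,0],[0,0,-0.03]],[-1,[0,0,0],[0,0,0]]]' >/dev/null;python3 st.py
```

```text
14.25 tcp mm [ 502.1 -210.1   94.5] yaw_y -48.9 z [ 0.003 -0.002 -1.   ] q [-0.33  0.56  0.88  2.01 -0.59  0.83  0.03] F [ 0.2 -0.9  8.1] T [-0.09 -0.13 -0.04] op 0.502 ff 61.9
14.45 tcp mm [ 502.  -210.2   94.5] yaw_y -50.6 z [ 0.003 -0.002 -1.   ] q [-0.34  0.56  0.89  2.01 -0.59  0.84  0.01] F [-0.   0.6  8.5] T [-0.02 -0.02 -0.01] op 0.504 ff 61.9
```

```bash
python3 -m crank '[[-1,[0,0,0],[0,0,-0.03]],[-1,[0,0,0],[0,0,0]]]' >/dev/null;python3 st.py; python3 -m crank '[[-1,[0,0,0],[0,0,-0.03]],[-1,[0,0,0],[0,0,0]]]' >/dev/null;python3 st.py
```

```text
14.65 tcp mm [ 502.  -210.    94.5] yaw_y -52.3 z [ 0.003 -0.002 -1.   ] q [-0.34  0.57  0.9   2.01 -0.6   0.84 -0.02] F [-0.8  0.1  8.7] T [-0.05  0.03  0.07] op 0.502 ff 61.9
14.85 tcp mm [ 501.8 -209.9   94.5] yaw_y -54.0 z [ 0.002 -0.001 -1.   ] q [-0.35  0.57  0.9   2.01 -0.61  0.84 -0.04] F [-0.3  0.7  9. ] T [0.06 0.06 0.22] op 0.499 ff 62.0
```

Stop felt. I'll back off to the middle of the play and rise gently.

```bash
python3 -m crank '[[-1,[0,0,0],[0,0,0.06]],[-1,[0,0,0],[0,0,0.06]],[-1,[0,0,0],[0,0,0]]]' >/dev/null;python3 st.py; python3 -m crank '[[-1,[0,0,1.5],[0,0,0]],[-1,[0,0,1],[0,0,0]],[-1,[0,0,0],[0,0,0]]]' >/dev/null;python3 st.py; python3 -m crank '[[-1,[0,0,1],[0,0,0]],[-1,[0,0,0],[0,0,0]]]' >/dev/null;python3 st.py
```

```text
15.15 tcp mm [ 501.8 -209.9   94.5] yaw_y -47.1 z [ 0.003 -0.001 -1.   ] q [-0.33  0.56  0.87  2.01 -0.58  0.83  0.06] F [-0.7 -0.6  7.9] T [0.01 0.05 0.06] op 0.502 ff 62.0
15.45 tcp mm [ 501.8 -209.8   96.9] yaw_y -47.1 z [ 0.003 -0.001 -1.   ] q [-0.33  0.55  0.87  2.01 -0.58  0.84  0.05] F [ 1.  -1.   6.1] T [-0.01 -0.08  0.01] op 0.501 ff 62.0
15.65 tcp mm [ 501.8 -209.9   97.8] yaw_y -47.1 z [ 0.003 -0.002 -1.   ] q [-0.33  0.55  0.88  2.01 -0.57  0.84  0.05] F [ 0.2 -0.2  5.8] T [-0.13 -0.16  0.06] op 0.503 ff 62.0
```

```bash
python3 -m crank '[[-1,[0,0,1],[0,0,0]],[-1,[0,0,0],[0,0,0]]]' >/dev/null;python3 st.py; python3 -m crank '[[-1,[0,0,0.8],[0,0,0]],[-1,[0,0,0],[0,0,0]]]' >/dev/null;python3 st.py
```

```text
15.85 tcp mm [ 501.8 -209.8   98.5] yaw_y -47.1 z [ 0.002 -0.002 -1.   ] q [-0.33  0.55  0.88  2.01 -0.57  0.84  0.05] F [ 1.7 -1.1  3.5] T [-0.35 -0.41  0.03] op 0.503 ff 61.5
16.05 tcp mm [ 501.7 -209.8   98.8] yaw_y -47.1 z [ 0.002 -0.002 -1.   ] q [-0.33  0.55  0.88  2.01 -0.57  0.84  0.05] F [ 4.1 -2.6 -2. ] T [-0.8  -1.18  0.02] op 0.501 ff 61.6
```

The pocket ceiling is felt, so the lamp is locked. Unloading and releasing.

```bash
python3 -m crank '[[-1,[0,0,-1],[0,0,0]],[0.3,[0,0,0],[0,0,0]],[0.6,[0,0,0],[0,0,0]],[1,[0,0,0],[0,0,0]],[1,[0,0,0],[0,0,0]]]' >/dev/null; python3 -m crank '[[1,[0,0,0],[0,0,0]],[1,[0,0,0],[0,0,0]],[1,[0,0,0],[0,0,0]]]' >/dev/null;python3 st.py; python3 -m crank '[[1,[0,0,10],[0,0,0]],[1,[0,0,30],[0,0,0]],[1,[0,0,40],[0,0,0]],[1,[0,0,40],[0,0,0]],[1,[0,30,30],[0,0,0]]]' >/dev/null;python3 -m crank '[[1,[0,45,10],[0,0,0]],[1,[0,45,0],[0,0,0]],[1,[0,45,0],[0,0,0]],[1,[0,40,0],[0,0,0]],[1,[0,0,0],[0,0,0]]]' >/dev/null; python3 st.py; python3 - <<'E'
from h import *
im,d=imaging.camera("top");P,u,v=pts("top",d)
r=(np.hypot(P[:,0]-.5006,P[:,1]+.209)<.04)&(P[:,2]>.12);print(cv2.minEnclosingCircle(P[r][:,:2].astype(np.float32)*1000),np.median(P[r],0),P[r].max(0),r.sum())
q=P[r]; print("plane slope",np.linalg.lstsq(np.c_[q[:,:2]-q[:,:2].mean(0),np.ones(len(q))],q[:,2],rcond=None)[0])
im2,d2=imaging.camera("side"); a=im[200:290,360:450,::-1];b=im2[230:360,310:440,::-1]
cv2.imwrite("pics/end.png",np.hstack([cv2.resize(a,(400,400)),cv2.resize(b,(400,400))]))
E
```

```text
16.85 tcp mm [ 500.5 -209.1   97.8] yaw_y -47.2 z [-0.  0. -1.] q [-0.33  0.55  0.88  2.01 -0.57  0.84  0.05] F [ 0.2 -0.  -0.1] T [-0.05  0.01 -0.01] op 0.998 ff 0.0
17.85 tcp mm [500.8   2.6 257.9] yaw_y -46.5 z [-0.001  0.002 -1.   ] q [-1.01  0.25  1.11  1.95 -0.26  1.1  -0.6 ] F [ 0.7  0.4 -0.1] T [-0.01  0.01 -0.04] op 1.0 ff 0.0
((499.9128112792969, -210.09010314941406), 21.997112274169922) [ 0.49932077 -0.20782351  0.14344069] [ 0.52152571 -0.18828222  0.14754825] 407
plane slope [ 0.07266328 -0.13991742  0.14223882]
```

View pics/end.png

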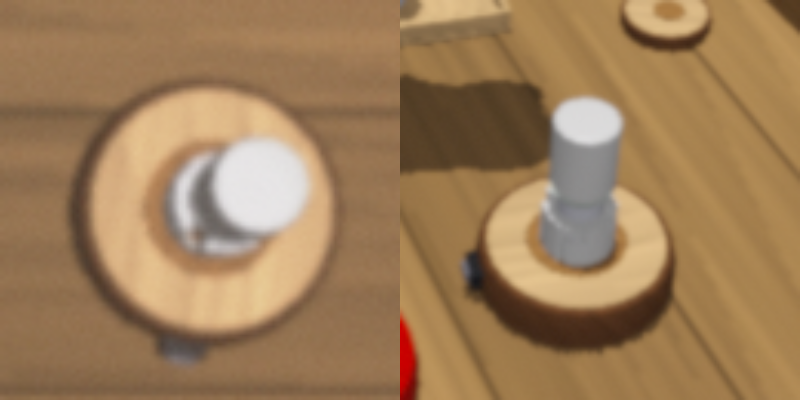

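The lamp stands upright in the holder. Its top is at 143.4 mm, which puts the underside at about 8.4 mm, and it is centred within about 1 mm.

```bash
python3 -c "
from workcell import job; print(job.job_done())"
```

```text
the job is handed in; nothing more can be done
None
```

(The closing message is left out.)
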